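Charge the antiscale doser and hold its piston rod drawn

TASK

Charge the steriliser's water doser: tip all four terracotta antiscale balls from the steel scoop through the yellow funnel into the clear tube, and set the empty scoop back down flat on the blue pad. Then take the red knob and draw the piston rod straight up, without wrenching it in its snug bore, until the top face of the metal block lies within the rod's green band, and finish while still holding it there. Never pull the rod all the way out, and leave the other things on the counter where they are.

Things in the scene. Friction and masses are not known exactly. Their poses are not given: they have to be found in the camera images.
- doser: the doser, bolted down: grey base board 120 (x) x 280 (y) x 15 mm with, at its own y = +80 mm, an upright clear tube under a yellow funnel and, at y = -80 mm, an aluminium block 66 x 66 mm, top 105 mm above the counter. Origin on the counter at the middle of the board, z up
- funnel_mouth (a point): centre of the funnel's round upper rim, 170 mm above the counter; rim 124 mm outside, 116 mm inside; the cone narrows over 50 mm of height to a neck of 44 mm inside diameter that opens straight into the tube
- tube_floor (a point): centre of the inner floor of the clear tube (46 mm inside, 54 mm outside diameter, 85 mm from floor to funnel neck), 20 mm above the counter, straight below the funnel
- bore_mouth (a point): centre of the mouth of the vertical bore in the block's top face, 105 mm above the counter; bore 19.5 mm diameter, 80 mm deep; the doser's axes
- rod: piston rod, loose in the bore, 0.15 to 0.31 kg; origin at the centre of its lower end, z along the rod. Steel shaft 18 mm diameter, 95 mm long, then a red round knob 28 mm diameter, 40 mm tall. A green band runs round the shaft from 30 to 50 mm above the lower end, hidden in the bore at first: at the start the rod stands on the bore's floor, origin 80 mm below the mouth, so drawing it 40 mm up puts the block's top face at mid-band. Let go, it drops back
- rod_knob (a point): centre of the red knob, on the rod's axis, 115 mm above the rod's lower end (140 mm above the counter at the start); room for fingers all round
- scoop: steel scoop, 0.13 to 0.21 kg, lying on the blue pad; its own x is the pouring direction, z up. Origin under the pan, on the underside. Flat base plate from x = -112 to +40 mm, 52 mm wide; pan from x = -35 to +40 mm with walls 34 mm high at the back and sides and an open front; the pan's floor climbs 12 degrees towards the lip, so tip it well beyond that (about 45 to 50 degrees) to roll the balls out
- scoop_grip (a point): grip point of the scoop's upright black handle plate, at x = -90 mm, 55 mm above the scoop's underside; the plate is 40 mm long (scoop x), 14 mm thick (scoop y, the way to pinch it) and reaches 75 mm above the underside
- scoop_lip (a point): middle of the pan's open front edge, over which the balls roll, at x = +40 mm, 21 mm above the scoop's underside
- pad: flat blue pad fixed to the counter, 150 (x) x 220 (y) x 3 mm, origin under its centre
- ball0: terracotta ceramic antiscale ball, 19 mm diameter, 10 g, origin at its centre; one of four lying in the scoop
- ball1: terracotta ceramic antiscale ball, 19 mm diameter, 10 g, origin at its centre; one of four lying in the scoop
- ball2: terracotta ceramic antiscale ball, 19 mm diameter, 10 g, origin at its centre; one of four lying in the scoop
- ball3: terracotta ceramic antiscale ball, 19 mm diameter, 10 g, origin at its centre; one of four lying in the scoop
- jar: closed jar of spare balls, 68 dia x 100 high, blue cap; a bystander, to be left alone; origin under its centre
- tape: roll of indicator tape lying flat, 100 outer dia, 19 high; a bystander, to be left alone; origin under its centre
- spray: bottle with white cap and green label, 60 dia x 170 high; a bystander, to be left alone; origin under its centre
- caps: small open white plastic box 70 x 70 x 45 high; a bystander, to be left alone; origin under its centre
Things that resemble listed ones, but are neither listed nor needed, are in the scene too. Of the things like the rod, leave any that is purple; of the rest the smaller one is meant. What is shaped like the scoop but purple is not meant.

How it is judged (in metres and radians):
On the way, in this order (a step that is already met when the one before it is completed fails the run):
1. all four balls lie in the clear tube (horizontal distance between each of ball0, ball1, ball2, ball3 and tube_floor below 0.024 m and height (world z) of each of ball0, ball1, ball2, ball3 below 0.1 m), for 0.2 s.
2. the scoop lies flat on the blue pad, let go (z of scoop in the frame of pad between 0.0015 and 0.008 m and horizontal distance between scoop and pad below 0.09 m and angle between scoop's own z axis and vertical below 0.1 rad and contact force between the fingers and scoop below 0.1 N), for 0.2 s.
3. the rod is drawn so that the block's top face lies in the green band, held by the fingers (z of rod in the frame of bore_mouth between -0.051 and -0.029 m and horizontal distance between rod and bore_mouth below 0.004 m and contact force between the fingers and rod above 2 N), for 0.3 s.
At the end, for the whole second after the job is handed in: All four balls in the clear tube below the funnel; scoop flat on the pad (origin within 90 mm of its centre), let go; rod held still by the fingers, lower end 29 to 51 mm below the bore mouth, upright within 0.07 rad, pressing on the block with less than 15 N (all of step 1 and all of step 2 and all of step 3 and angle between rod's own z axis and vertical below 0.07 rad and linear speed of rod below 0.02 m/s and contact force between rod and doser below 15 N); the arm keeps its last pose, push and grip.
It fails at once if the rod is pulled all or nearly all the way out (lower end less than 10 mm inside the bore) (z of rod in the frame of bore_mouth above -0.01 m).
It fails at once if the rod is wrenched in the bore with more than 40 N (contact force between rod and doser above 40 N).
It fails at once if a bystander is moved by more than 30 mm (distance of any of jar, tape, spray, caps from where it was at the start of the episode above 0.03 m).
It also fails if it takes over 67 s, if anything falls off the work surface, if the arm or the gripper's body presses on something with over 40 N, if the wrist force passes 120 N, or if a joint passes its speed limit or range.

ROBOT

A 6-joint arm with a two-finger parallel gripper is mounted at the origin on the work surface. World frame = base frame: x ahead of the robot, y to its left, z up, the work surface at z = 0. Lengths are in m, angles in degrees, forces in N, time in s.
With the tool pointing down it reaches from about 0.375 to 0.9 m from the base axis. Payload 3.1 kg.
Tool frame: the origin (TCP) lies midway between the tips of the shut fingers; the grasp point (between the pads) lies bot.pinch_z behind it (bot.pinch_z is the distance from the TCP to the grasp point, in m); z points along the fingers, y is the direction in which the jaws open and shut (so a half turn about z gives the same grasp; the last joint's range is limited). The gripper opens to 87 mm and grips with 3 to 60 N. Pads are 19 mm wide; open, the fingers measure 117 mm over their backs; the gripper's body (75 mm by 190 mm) begins 51 mm behind the grasp point.
Start: joints at [56.751, 30.224, 82.088, -0, 67.689, -10.227], TCP at [0.244, 0.575, 0.223] pointing down, gripper open.
Joint ranges: [-176.69, 176.69], [-43.24, 126.21], [12.49, 139.97], [-82, 262], [0, 151.66], [-163.58, 163.58]. Speed limits (degrees/s): [159.86, 159.86, 180, 180, 180, 180].

INTERFACE

Orientations are given as a 3x3 rotation matrix whose columns are the frame's x, y, z axes.
In Python, from rig import bot gives the robot as it stands.
- The arm moves only by the tool apply_moves, never from a script. Its argument "motion" is text: rows parted by semicolons, each of 7 numbers parted by spaces: the shift along the tool's x, y, z in m, then the turn, a rotation vector about the tool's x, y, z in degrees, then the finger opening in m, from 0 to 0.087. A call has exactly 8 rows; each row is the pose to reach, as a shift and turn from the pose commanded when the call began, along the tool's axes at that moment; what a row does not reach only later rows make up. A row lasts 1/8 s, in which the tool goes at most 62.5 mm and 10.7 degrees, less where a joint would pass 70% of its speed; a pose out of reach is approached as far as the arm can. A call with a gripper value outside its range is refused whole. The fingers move at their own pace and stop on an object; the grip force is fixed at half the most. Time passes only in rows, so rows that repeat a pose let the fingers close, or fill a call up. It gives the time, the measured TCP pose, the force and the opening at its end, in the units of the state.
- bot.read_state(): the state, without advancing time (a new reading comes with each control period).
- bot.capture(name): name is "side" or "top" or "wrist"; returns the picture (420x560x3 uint8, red, green, blue); there is no depth.
- bot.get_calibration(name): a dict with "fx", "fy", "cx", "cy" (pixels), "rvec" (rotation vector, rad) and "tvec" (3), from world to camera coordinates, as OpenCV has them. Camera axes: x right, y down, z forward; pixel columns grow to the right and rows downward; lengths in m; the calibration is good to about 2 mm. A picture is of the moment at which its call begins: read the wrist's pose just before it. get_calibration takes no time and is no camera call; for the wrist camera it gives the pose at the moment of the call.
- bot.hand_in(): hands the job in, once; it reports no verdict.
Trained networks look in the newest picture that a camera, given by its name, has taken for a name from the list of things; names that differ only in an ending like _2 or _b are one class to them, and where a whole thing is asked for, a point or a joint stands for the part that bears it (a point fixed in the world has none). Each returns a list of dicts, best first, with "p" (0 to 1); they miss things now and then, are a little off and sometimes report something else, mostly with a low value. They report only what shows in the picture. A call takes as long as a camera call. They do not tell look-alikes from the thing itself.
- bot.find_in(name, camera): "point" ([x, y, z] in m, in world coordinates, good to about 4 mm: the middle of the surface that is visible of it).
The state is a dict: "time_s": time; "joint_positions": joint angles; "qvel": joint speeds; "tau": joint torques, N m; "position": TCP position; "tcp_rot": TCP orientation; "force": force on the tool from outside, world axes, zero at the start; "moment": the same for the moment, N m; "opening": opening from 0.0 (shut) to 1.0 (fully open).
Only numpy, scipy, OpenCV 4.12 (cv2) and the standard library are available. Lean on these libraries where they do the work, as an engineer would, in place of code of your own. Each camera call takes 0.05 s, during which the arm holds its last target.

## Working session

There is one attempt and no reset: what is moved stays moved. The work goes in short steps, Python scripts to look and compute and a tool call to move; the robot and the scene stay as the last step left them, time stands still between calls to the robot, and variables do not carry over. Pictures are saved under pics/ and viewed, and the job is handed in when it is done.

Besides the shell and the picture viewer there is one more tool, called after "Call:" by a JSON object that holds its "name" and its "arguments", one argument or row to a line. apply_moves: Moves the arm, as the interface text tells. Its arguments: {"type":"object","properties":{"motion":{"type":"string"}},"required":["motion"]}

```bash
ls; mkdir -p pics
python3 - <<'E'
from rig import bot
import cv2
s=bot.read_state();print(s, bot.pinch_z)
for n in ("side","top","wrist"):
    im=bot.capture(n);cv2.imwrite(f"pics/{n}0.png",im[:,:,::-1]);print(n,bot.get_calibration(n))
E
```

```text
pics
{'time_s': 0.0, 'joint_positions': array([ 5.67512130e+01,  3.02798443e+01,  8.21571329e+01, -1.17738784e-03,
        6.76893722e+01, -1.02282399e+01]), 'qvel': array([-0.01657909, -0.0145413 ,  0.04451399,  0.04613142, -0.05936053,
       -0.05311813]), 'tau': array([ 2.11182356e-03, -4.40043569e+01, -1.76598179e+01,  6.34609186e-02,
        5.80586703e-02, -1.72870095e-04]), 'position': array([0.24398699, 0.57460156, 0.22155808]), 'tcp_rot': array([[-9.20367509e-01,  3.91052714e-01, -1.19316426e-03],
       [ 3.91054356e-01,  9.20365716e-01, -1.85463606e-03],
       [ 3.72887009e-04, -2.17353885e-03, -9.99997568e-01]]), 'force': array([0.35062269, 0.85339221, 0.33481043]), 'moment': array([-0.01408878, -0.05042404,  0.00823616]), 'opening': 1.0018115404987695} 0.0187
side {'fx': 457.24141098799146, 'fy': 457.24141098799146, 'cx': 285.43479123179657, 'cy': 202.41407516387542, 'rvec': array([ 2.13422467, -0.9346471 ,  0.39254989]), 'tvec': array([-0.38013086,  0.32701149,  0.87550806])}
top {'fx': 449.6666796450619, 'fy': 449.6666796450619, 'cx': 272.46177112378496, 'cy': 206.53773372173535, 'rvec': array([ 2.20157109, -2.16956003,  0.10160228]), 'tvec': array([-0.04958496,  0.55050277,  1.14393993])}
wrist {'fx': 337.2624710336175, 'fy': 337.2624710336175, 'cx': 275.15110191384633, 'cy': 210.9610616621429, 'rvec': array([-2.44300727, -1.61608792, -0.19672138]), 'tvec': array([-0.62372561, -0.02810424,  0.39035564])}
```

View pics/side0.png

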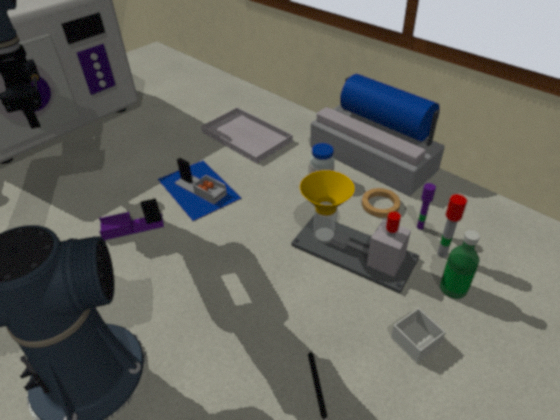

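View pics/top0.png

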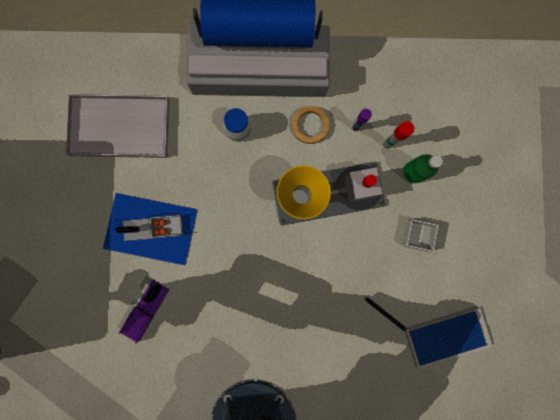

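View pics/wrist0.png

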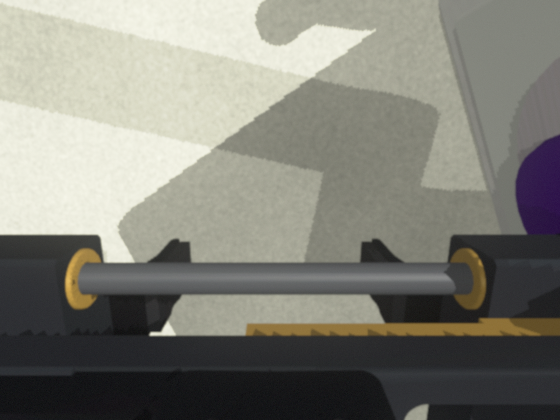

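Run:
```python
from rig import bot
import numpy as np
np.set_printoptions(precision=4,suppress=True)
for cam in ("top","side"):
  for n in ["funnel_mouth","doser","bore_mouth","rod","rod_knob","scoop","scoop_grip","scoop_lip","pad","jar","tape","spray","caps","ball0"]:
    try: print(cam,n,[(np.round(d['point'],4).tolist(),round(d['p'],2)) for d in bot.find_in(n,cam)])
    except Exception as e: print(cam,n,e)
```

```text
top funnel_mouth [([0.585, -0.1549, 0.1002], 0.98)]
top doser [([0.5812, -0.1606, 0.1029], 0.91)]
top bore_mouth [([0.5822, -0.1594, 0.1021], 0.58)]
top rod [([0.7601, -0.2577, 0.1282], 0.75), ([0.7201, -0.3437, 0.1596], 0.67), ([0.6045, -0.2667, 0.1584], 0.53)]
top rod_knob [([0.7192, -0.3352, 0.1588], 0.88), ([0.7618, -0.2563, 0.1233], 0.77), ([0.6034, -0.262, 0.1582], 0.69), ([0.4907, 0.2815, 0.0187], 0.36)]
top scoop [([0.2734, 0.2841, 0.0109], 0.89), ([0.4923, 0.2845, 0.0116], 0.7), ([0.6389, -0.3987, 0.1106], 0.62)]
top scoop_grip [([0.2772, 0.2849, 0.0113], 0.68), ([0.4933, 0.2779, 0.0182], 0.62), ([0.5082, 0.2413, 0.0341], 0.27)]
top scoop_lip [([0.2753, 0.2862, 0.0127], 0.85), ([0.4898, 0.2825, 0.0183], 0.59)]
top pad [([0.485, 0.2857, 0.0028], 0.88), ([0.7474, 0.0502, 0.1013], 0.46)]
top jar [([0.4934, 0.2798, 0.0169], 0.47)]
top tape [([0.773, -0.1331, 0.0208], 0.69)]
top spray [([0.6448, -0.4009, 0.1119], 0.73)]
top caps [([0.484, -0.4282, 0.002], 0.93), ([0.4785, 0.2548, 0.0233], 0.68)]
top ball0 [([0.508, 0.2391, 0.033], 0.56)]
side funnel_mouth [([0.5749, -0.1692, 0.02
[... 361 characters left out ...]
 0.128], 0.79), ([0.7718, -0.143, 0.0183], 0.6), ([0.6359, -0.4222, 0.0964], 0.26)]
side scoop [([0.2763, 0.2713, 0.018], 0.7), ([0.7433, 0.0462, 0.0811], 0.57)]
side scoop_grip [([0.4824, 0.2657, 0.0216], 0.7), ([0.2819, 0.27, 0.0243], 0.63)]
side scoop_lip [([0.2836, 0.2734, 0.0192], 0.82), ([0.4838, 0.2643, 0.0243], 0.74)]
side pad [([0.4596, 0.2645, 0.0015], 0.9), ([0.4783, 0.2636, 0.0227], 0.63)]
side jar [([0.7443, 0.0456, 0.0828], 0.82)]
side tape [([0.7726, -0.14, 0.021], 0.79), ([0.6373, -0.4196, 0.0955], 0.51), ([0.5928, -0.2721, 0.1443], 0.24)]
side spray [([0.6367, -0.4215, 0.0935], 0.72), ([0.4839, 0.2638, 0.0214], 0.56)]
side caps [([0.49, -0.4277, 0.0185], 0.85)]
side ball0 []
```

Run:
```python
import cv2
t=cv2.imread("pics/top0.png");s=cv2.imread("pics/side0.png")
cv2.imwrite("pics/c1.png",cv2.resize(t[185:275,95:205],None,fx=7,fy=6.6,interpolation=cv2.INTER_CUBIC)[:600,:])
cv2.imwrite("pics/c2.png",cv2.resize(t[100:230,265:445],None,fx=4.4,fy=4.4,interpolation=cv2.INTER_CUBIC))
cv2.imwrite("pics/c3.png",cv2.resize(s[145:225,150:250],None,fx=7,fy=7,interpolation=cv2.INTER_CUBIC))
cv2.imwrite("pics/c4.png",cv2.resize(s[165:300,285:485],None,fx=4,fy=4,interpolation=cv2.INTER_CUBIC))
```

```text
(no output)
```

View pics/c1.png

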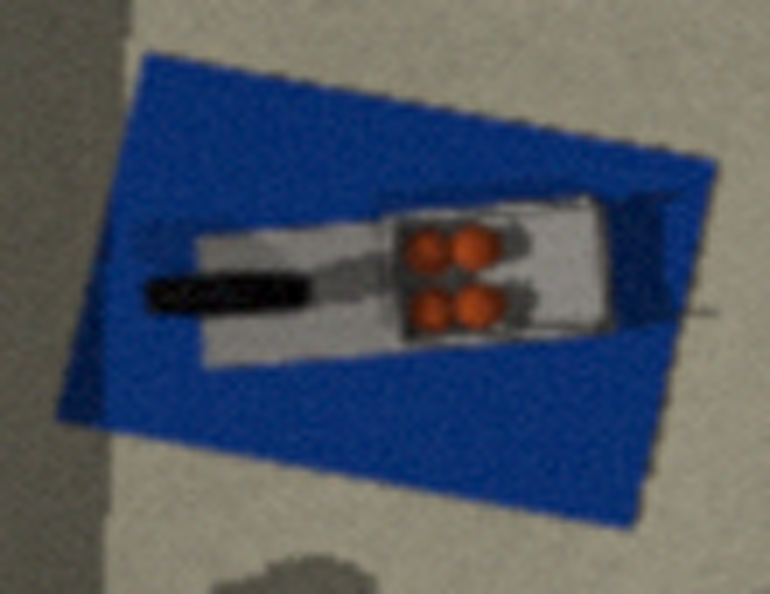

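View pics/c2.png

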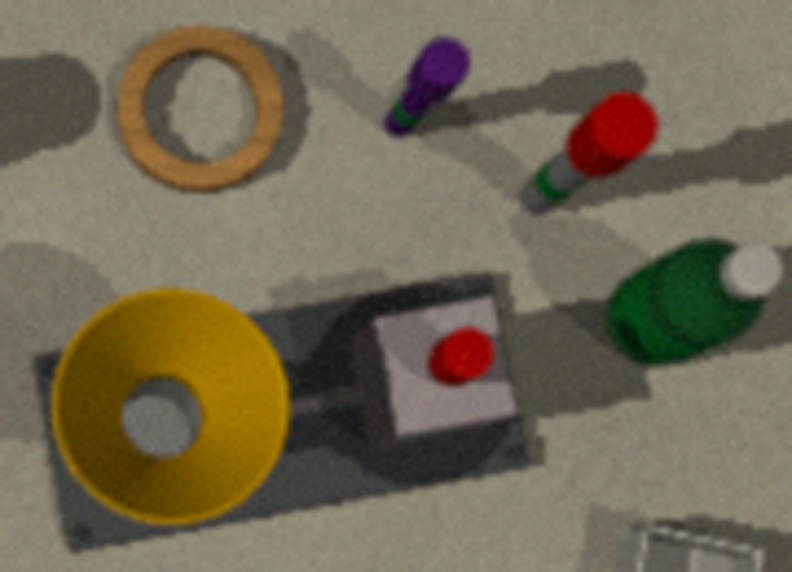

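View pics/c3.png

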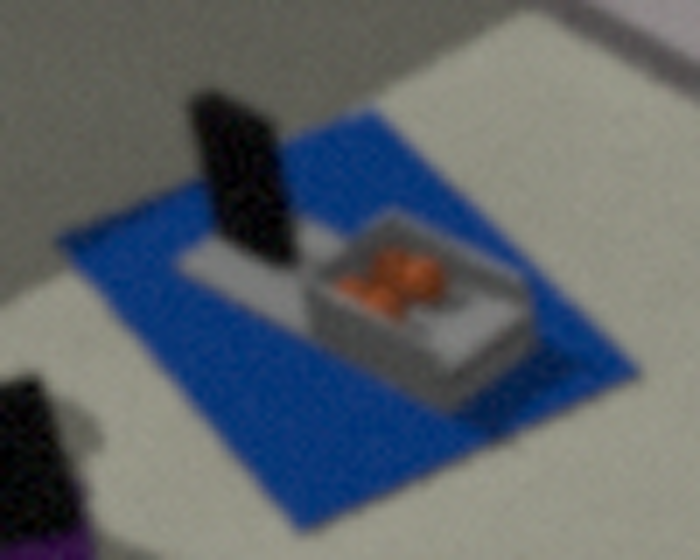

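View pics/c4.png

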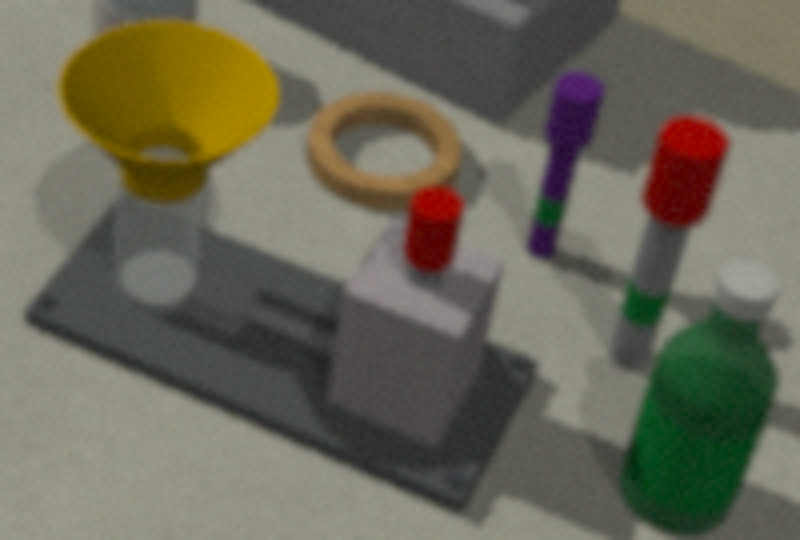

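```bash
cat > h.py <<'E'
import numpy as np,cv2
from scipy.optimize import least_squares
from rig import bot
np.set_printoptions(precision=4,suppress=True)
C={n:bot.get_calibration(n) for n in("top","side")}
def proj(c,P):
    c=C[c] if isinstance(c,str) else c
    K=np.array([[c['fx'],0,c['cx']],[0,c['fy'],c['cy']],[0,0,1.]])
    return cv2.projectPoints(np.array(P,float).reshape(-1,1,3),c['rvec'],c['tvec'],K,None)[0].reshape(-1,2)
def back(c,uv,z):
    c=C[c] if isinstance(c,str) else c
    R=cv2.Rodrigues(c['rvec'])[0];o=-R.T@c['tvec']
    d=R.T@np.array([(uv[0]-c['cx'])/c['fx'],(uv[1]-c['cy'])/c['fy'],1])
    return o+d*(z-o[2])/d[2]
def T(p,P,z0=0):
    c,s=np.cos(p[2]),np.sin(p[2]);P=np.atleast_2d(P)
    return np.c_[p[0]+c*P[:,0]-s*P[:,1],p[1]+s*P[:,0]+c*P[:,1],P[:,2]+z0]
def fit(obs,p0,z0):
    def r(p): return np.concatenate([(proj(c,T(p,P,z0))[0]-uv) for c,P,uv in obs])
    return least_squares(r,p0,loss='soft_l1')
def u(p,sx,sy,ox,oy): return np.array([(p[0]+.5)/sx-.5+ox,(p[1]+.5)/sy-.5+oy])
E
cat > m.py <<'E'
from h import *
a=lambda p:u(p,7,594/90,95,185); b=lambda p:u(p,4.4,4.4,265,100); c=lambda p:u(p,7,7,150,145); d=lambda p:u(p,4,4,285,165)
m=1e-3
S=[("top",[-.112,.026,.003],a((197,237))),("top",[-.112,-.026,.003],a((203,368))),("top",[.04,.026,.034],a((600,197))),("top",[.04,-.026,.034],a((612,330))),
("top",[-.110,.007,.075],a((147,277))),("top",[-.110,-.007,.075],a((150,315))),
("top",[-.035,.026,.034],a((385,213))),("top",[-.035,-.026,.034],a((402,340))),
("side",[-.112,-.026,.003],c((180,265))),("side",[-.07,-.007,.075],c((265,128))),("side",[-.110,-.007,.075],c((192,100)))]
f=fit(S,[.48,.27,-1.5],.003);print("scoop",f.x,np.degrees(f.x[2]));print(f.fun.reshape(-1,2))
D=[("top",[0,.08,.17],b((171,405)))]+[("top",[x,y,.105],b(q)) for x,y,q in((.033,-.047,(374,320)),(.033,-.113,(493,297)),(-.033,-.113,(516,412)),(-.033,-.047,(397,436)))]
D+=[("top",[x,y,.015],b(q)) for x,y,q in((.06,.14,(35,355)),(.06,-.14,(505,275)),(-.06,-.14,(543,462)),(-.06,.14,(72,550)))]
D+=[("side",[0,.08,.17],d((170,92)))]+[("side",[x,y,.015],d(q)) for x,y,q in((-.06,.14,(27,315)),(-.06,-.14,(462,508)),(.06,-.14,(537,365)))]
D+=[("top",[0,-.08,.16],b((470,348)))]
f=fit(D,[.58,-.16,.1],0);print("doser",f.x,np.degrees(f.x[2]));print(f.fun.reshape(-1,2))
for n,P in(("funnel",[0,.08,.17]),("bore",[0,-.08,.105])):print(n,T(f.x,P))
P=[("top",[x,y,0.003],a(q)) for x,y,q in((.075,.11,(145,52)),(.075,-.11,(717,160)),(-.075,-.11,(635,527)),(-.075,.11,(57,418)))]
f=fit(P,[.48,.28,-.2],0);print("pad",f.x,f.fun.reshape(-1,2))
for cc in C: R=cv2.Rodrigues(C[cc]['rvec'])[0];print(cc,-R.T@C[cc]['tvec'])
E
python3 m.py
```

```text
scoop [ 0.4973  0.2323 -1.4658] -83.98279793363476
[[ 1.0769 -0.5196]
 [ 1.5066 -0.5055]
 [-0.6534 -0.4429]
 [-0.8476 -0.2687]
 [ 0.2232 -0.4439]
 [ 0.1551 -0.5068]
 [ 0.6411 -0.2255]
 [-0.3719  0.8936]
 [-0.6052  0.0957]
 [-1.7467  1.1805]
 [-1.4259  0.081 ]]
doser [ 0.5898 -0.1898  0.1961] 11.23726950885157
[[ 0.6237 -0.005 ]
 [ 1.0304 -0.2427]
 [ 0.5163  0.1772]
 [ 0.7081  0.5586]
 [ 1.1065 -0.0228]
 [-0.05   -0.1917]
 [-2.5869 -0.8665]
 [-2.112   1.1849]
 [-0.1164  0.4767]
 [-0.7133 -0.9257]
 [-1.273  -1.5203]
 [ 0.47   -1.2555]
 [ 0.9391 -1.2665]
 [ 0.4367  1.0535]]
funnel [[ 0.5742 -0.1113  0.17  ]]
bore [[ 0.6054 -0.2682  0.105 ]]
pad [ 0.4909  0.2779 -0.1815] [[ 0.0465 -0.3015]
 [ 0.222  -0.3935]
 [-0.0482  0.3196]
 [-0.2158  0.3546]]
top [ 0.4566 -0.0284  1.1853]
side [-0.046  -0.5887  0.8181]
```

```bash
python3 - <<'E'
from rig import bot
print([a for a in dir(bot) if a[0]!='_'])
E
cat > tool.py <<'E'
# print shift/turn from current pose to target
from h import *
from scipy.spatial.transform import Rotation as Ro
def rot(xdir_deg,tilt=0):
    # scoop-like frame: x at yaw, tilt nose down by tilt; tool z=-scoop z; tool y=+-scoop y
    return (Ro.from_euler('z',xdir_deg,degrees=True)*Ro.from_euler('y',tilt,degrees=True)).as_matrix()
def toolfrom(F,flip=False):
    # tool y=scoop y, z=-scoop z, x = y×z = -scoop x ; flip: half turn about z
    Rm=np.c_[-F[:,0],F[:,1],-F[:,2]]
    if flip: Rm=Rm@np.diag([-1,-1,1])
    return Rm
def rel(p,R,s=None):
    s=s or bot.read_state()
    R0=s['tcp_rot'];return R0.T@(p-s['position']),np.degrees(Ro.from_matrix(R0.T@R).as_rotvec())
E
python3 - <<'E'
import sys;sys.path.insert(0,'.')
from tool import *
F=rot(-84)
for fl in(0,1): print(fl,rel(np.array([.488,.322,.15]),toolfrom(F,fl)))
E
```

```text
['PlanningError', 'capture', 'find_in', 'get_calibration', 'hand_in', 'pinch_z', 'read_state']
0 (array([-0.3233, -0.1378,  0.0725]), array([-0.0031,  0.0017, 60.9792]))
1 (array([-0.3233, -0.1378,  0.0725]), array([  -0.002 ,   -0.0036, -119.0208]))
```

Call:
{"name": "apply_moves", "arguments": {
  "motion": "-0.04 -0.017 0.009 0 0 8 0.087; -0.09 -0.037 0.018 0 0 17 0.087; -0.14 -0.057 0.030 0 0 26 0.087; -0.19 -0.077 0.042 0 0 35 0.087; -0.24 -0.1 0.054 0 0 44 0.087; -0.285 -0.121 0.064 0 0 53 0.087; -0.323 -0.138 0.072 0 0 61 0.087; -0.323 -0.138 0.072 0 0 61 0.087"
}}

```text
time_s: 2.55
position: [0.4899, 0.3196, 0.15]
tcp_rot: [[-0.1, 0.995, 0.0], [0.995, 0.1, -0.0], [-0.0, 0.0, -1.0]]
force: [-0.3, 0.4, -0.4]
opening: 1.002
```

Run:
```python
from tool import *
s=bot.read_state();print(s['joint_positions'],s['position'],s['time_s'])
c=bot.get_calibration("wrist");im=bot.capture("wrist");cv2.imwrite("pics/w1.png",im[:,:,::-1])
t=bot.capture("top");cv2.imwrite("pics/t1.png",t[:,:,::-1])
np.save("w1.npy",c,allow_pickle=True)
p=[.4973,.2323,np.radians(-84)]
for P in([-.11,.007,.075],[-.11,-.007,.075],[-.07,.007,.075],[-.07,-.007,.075],[-.112,.026,.003],[-.112,-.026,.003],[.04,.026,.034],[-.035,.026,.034]):print(P,proj(c,T(p,P,.003)))
print(rel(np.array([.488,.322,.038]),toolfrom(rot(-84)),s))
```

```text
[22.1926 32.4179 91.9112 -0.0315 55.6709 16.4974] [0.4899 0.3196 0.15  ] 2.55
[-0.11, 0.007, 0.075] [[283.9996 190.6136]]
[-0.11, -0.007, 0.075] [[264.16   190.7194]]
[-0.07, 0.007, 0.075] [[283.9469 244.2191]]
[-0.07, -0.007, 0.075] [[264.8896 244.3163]]
[-0.112, 0.026, 0.003] [[302.8563 173.6644]]
[-0.112, -0.026, 0.003] [[245.7906 173.9728]]
[0.04, 0.026, 0.034] [[303.1167 340.7678]]
[-0.035, 0.026, 0.034] [[304.3822 265.9408]]
(array([ 0.0026, -0.0017,  0.112 ]), array([ 0.0073,  0.025 , -0.287 ]))
```

View pics/w1.png

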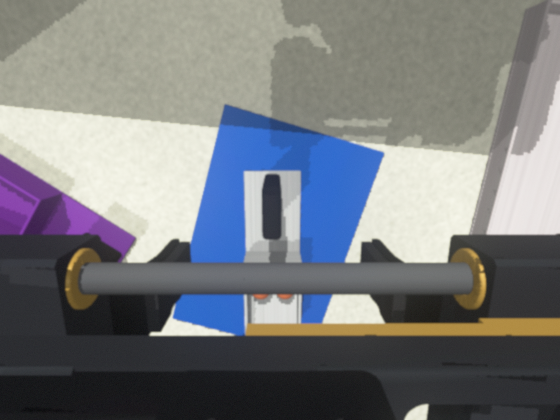

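Call:
{"name": "apply_moves", "arguments": {
  "motion": "0.002 -0.0015 0.02 0 0 0 0.087; 0.004 -0.0015 0.04 0 0 0 0.087; 0.004 -0.0015 0.06 0 0 0 0.087; 0.004 -0.0015 0.08 0 0 0 0.087; 0.004 -0.0015 0.1 0 0 0 0.087; 0.004 -0.0015 0.112 0 0 0 0.087; 0.004 -0.0015 0.113 0 0 0 0.087; 0.004 -0.0015 0.113 0 0 0 0.06"
}}

```text
time_s: 3.65
position: [0.486, 0.3263, 0.0381]
tcp_rot: [[-0.105, 0.994, 0.001], [0.994, 0.105, 0.0], [0.0, 0.001, -1.0]]
force: [0.1, -0.2, 0.1]
opening: 0.947
```

Call:
{"name": "apply_moves", "arguments": {
  "motion": "0 0 0 0 0 0 0.03; 0 0 0 0 0 0 0.02; 0 0 0 0 0 0 0.01; 0 0 0 0 0 0 0; 0 0 0 0 0 0 0; 0 0 0 0 0 0 0; 0 0 0 0 0 0 0; 0 0 0 0 0 0 0"
}}

```text
time_s: 4.65
position: [0.4859, 0.3257, 0.0375]
tcp_rot: [[-0.104, 0.995, 0.0], [0.995, 0.104, 0.0], [0.0, 0.0, -1.0]]
force: [-0.0, -0.6, -0.7]
opening: 0.16
```

Run:
```python
from tool import *
s=bot.read_state();print(s['joint_positions'],s['position'],s['force'],s['opening']*87)
c=bot.get_calibration("wrist");im=bot.capture("wrist");cv2.imwrite("pics/w2.png",im[:,:,::-1])
im=bot.capture("side");cv2.imwrite("pics/s2.png",cv2.resize(im[130:240,130:270,::-1],None,fx=5,fy=5))
```

```text
[22.8991 42.2339 95.4913 -0.0017 42.2637 16.9256] [0.4859 0.3257 0.0375] [-0.0368 -0.6026 -0.7296] 13.878501920232782
```

View pics/s2.png

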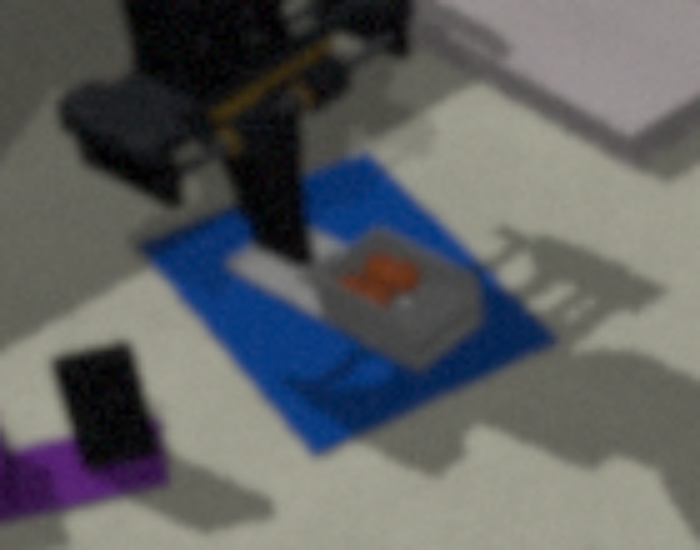

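Call:
{"name": "apply_moves", "arguments": {
  "motion": "0 0 -0.004 0 0 0 0; 0 0 -0.012 0 0 0 0; 0 0 -0.03 0 0 0 0; 0 0 -0.06 0 0 0 0; 0 0 -0.09 0 0 0 0; 0 0 -0.12 0 0 0 0; 0 0 -0.14 0 0 0 0; 0 0 -0.145 0 0 0 0"
}}

```text
time_s: 5.75
position: [0.4867, 0.3262, 0.1852]
tcp_rot: [[-0.104, 0.995, 0.004], [0.995, 0.104, 0.002], [0.001, 0.004, -1.0]]
force: [0.1, -0.2, -3.0]
opening: 0.16
```

Run:
```python
from tool import *
s=bot.read_state();print(s['joint_positions'],s['position'],s['force'],s['opening']*87)
im=bot.capture("side");cv2.imwrite("pics/s3.png",cv2.resize(im[60:210,110:290,::-1],None,fx=4,fy=4))
im=bot.capture("top");cv2.imwrite("pics/t3.png",cv2.resize(im[165:285,75:215,::-1],None,fx=5,fy=5))
```

```text
[22.9076 29.6934 90.229   0.0059 59.8148 16.9231] [0.4867 0.3262 0.1852] [ 0.1107 -0.1897 -3.0444] 13.939430602841227
```

View pics/s3.png

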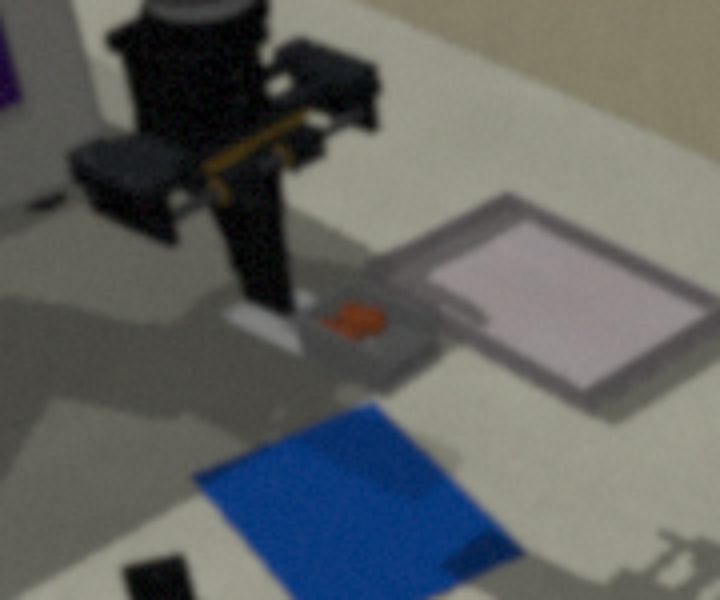

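View pics/t3.png

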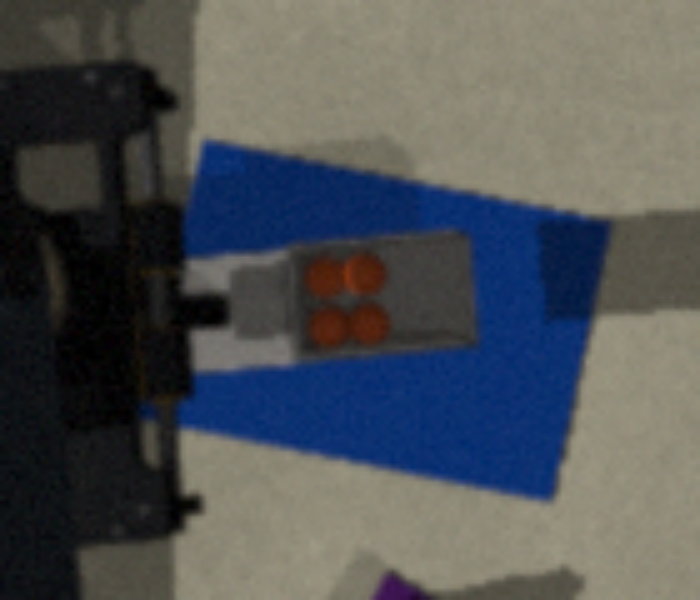

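Run:
```python
from tool import *
s=bot.read_state()
A=back("top",u((468,230),5,5,75,165),.1847);B=back("top",u((478,345),5,5,75,165),.1847)
print(A,B,np.linalg.norm(A-B))
M=(A+B)/2; 
D=back("top",u((292,248),5,5,75,165),.1847);E=back("top",u((298,360),5,5,75,165),.1847);print(D,E,np.linalg.norm((D+E)/2-M))
print("lip rel TCP in tool",s['tcp_rot'].T@(M-s['position']), "yaw",np.degrees(np.arctan2(*(M-(D+E)/2)[1::-1])))
```

```text
[0.5254 0.1921 0.1847] [0.4744 0.186  0.1847] 0.05136443281029829
[0.5162 0.2698 0.1847] [0.4666 0.2652 0.1847] 0.07889857917320943
lip rel TCP in tool [-0.1375 -0.0003 -0.0012] yaw -83.83267283760637
```

```bash
cat >> tool.py <<'E'
LIP=np.array([-.133,0,.0135])
def tcp_for_lip(L,phi,tilt):
    R=toolfrom(rot(phi,tilt));return np.array(L)-R@LIP,R
E
python3 - <<'E'
from tool import *
p,R=tcp_for_lip([.555,-.104,.215],-20,0);print(p)
s=bot.read_state();p0=s['position'];sh,tv=rel(p,R);print(sh,tv)
print(rel((p+p0)/2+[0.02,0,.015],toolfrom(rot(-52))))
E
```

```text
[ 0.43   -0.0585  0.2285]
[-0.3764 -0.0955 -0.0453] [  0.0929   0.0212 -64.0187]
(array([-0.1903, -0.0278, -0.0376]), array([  0.0914,  -0.005 , -32.0187]))
```

Call:
{"name": "apply_moves", "arguments": {
  "motion": "-0.008 -0.001 -0.01 0 0 -1 0; -0.025 -0.003 -0.02 0 0 -4 0; -0.05 -0.006 -0.028 0 0 -8 0; -0.08 -0.01 -0.034 0 0 -13 0; -0.11 -0.015 -0.036 0 0 -18 0; -0.14 -0.02 -0.038 0 0 -23 0; -0.17 -0.025 -0.04 0 0 -28 0; -0.2 -0.031 -0.042 0 0 -33 0"
}}

```text
time_s: 6.85
position: [0.475, 0.1221, 0.2242]
tcp_rot: [[-0.632, 0.775, -0.002], [0.775, 0.632, -0.0], [0.001, -0.002, -1.0]]
force: [-0.5, 0.2, -1.3]
opening: 0.16
```

Run:
```python
from tool import *
p,R=tcp_for_lip([.555,-.104,.215],-20,0)
s=bot.read_state();print(s['position'],s['joint_positions'],s['force']);print(rel(p,R))
```

```text
[0.475  0.1221 0.2242] [  1.3456  19.813  100.8038  -0.0206  59.4848 -37.8134] [-0.5412  0.1944 -1.305 ]
(array([-0.1116, -0.149 , -0.0041]), array([ -0.0759,  -0.0716, -30.8305]))
```

Call:
{"name": "apply_moves", "arguments": {
  "motion": "-0.018 -0.018 -0.001 0 0 -5 0; -0.036 -0.038 -0.002 0 0 -10 0; -0.054 -0.06 -0.003 0 0 -15 0; -0.072 -0.083 -0.004 0 0 -20 0; -0.088 -0.108 -0.004 0 0 -25 0; -0.101 -0.13 -0.004 0 0 -28 0; -0.109 -0.145 -0.004 0 0 -30 0; -0.11 -0.148 -0.004 0 0 -30.5 0"
}}

```text
time_s: 7.85
position: [0.429, -0.0559, 0.2283]
tcp_rot: [[-0.936, 0.352, -0.002], [0.352, 0.936, 0.0], [0.002, -0.0, -1.0]]
force: [0.2, 0.7, -1.9]
opening: 0.161
```

Run:
```python
from tool import *
p,R=tcp_for_lip([.555,-.104,.215],-20,0)
s=bot.read_state();print(s['position'],s['joint_positions'],s['force']);print(rel(p,R))
im=bot.capture("top");cv2.imwrite("pics/t4.png",cv2.resize(im[110:260,200:400,::-1],None,fx=4,fy=4))
im=bot.capture("side");cv2.imwrite("pics/s4.png",cv2.resize(im[80:270,200:440,::-1],None,fx=3,fy=3))
```

```text
[ 0.429  -0.0559  0.2283] [-22.2776  14.9497 107.9427  -0.0169  57.2031 -91.6517] [ 0.203   0.6938 -1.8629]
(array([-0.0019, -0.0021, -0.0002]), array([-0.0109, -0.096 , -0.6168]))
```

View pics/t4.png

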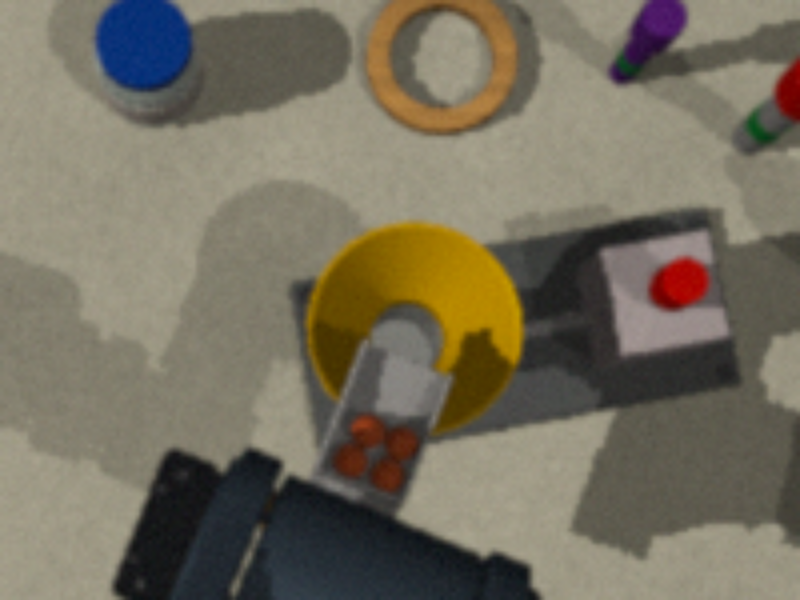

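View pics/s4.png

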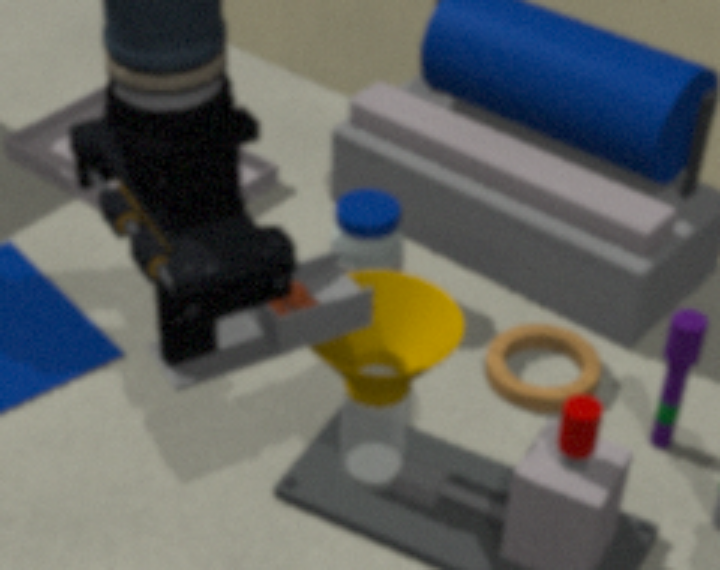

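Run:
```python
from tool import *
for t in (4,8,12,15,18,21,24,27,30,35,40,45,50):
    R=Ro.from_euler('y',t,degrees=True).as_matrix();print(t,(np.eye(3)-R)@LIP+[-.002,-.002,min(.012,.012*t/20)])
```

```text
4 [-0.0033 -0.002  -0.0068]
8 [-0.0052 -0.002  -0.0136]
12 [-0.0077 -0.002  -0.0202]
15 [-0.01  -0.002 -0.025]
18 [-0.0127 -0.002  -0.0296]
21 [-0.0157 -0.002  -0.0348]
24 [-0.019  -0.002  -0.0409]
27 [-0.0226 -0.002  -0.0469]
30 [-0.0266 -0.002  -0.0527]
35 [-0.0338 -0.002  -0.0618]
40 [-0.0418 -0.002  -0.0703]
45 [-0.0505 -0.002  -0.0781]
50 [-0.0599 -0.002  -0.0851]
```

Call:
{"name": "apply_moves", "arguments": {
  "motion": "-0.003 -0.002 -0.007 0 4 0 0; -0.005 -0.002 -0.0135 0 8 0 0; -0.0075 -0.002 -0.02 0 12 0 0; -0.01 -0.002 -0.025 0 15 0 0; -0.0125 -0.002 -0.0295 0 18 0 0; -0.015 -0.002 -0.034 0 20.5 0 0; -0.0175 -0.002 -0.038 0 22.5 0 0; -0.019 -0.002 -0.041 0 24 0 0"
}}

```text
time_s: 8.95
position: [0.4476, -0.063, 0.2694]
tcp_rot: [[-0.856, 0.35, -0.382], [0.319, 0.937, 0.142], [0.407, 0.0, -0.913]]
force: [0.5, 0.1, -2.3]
opening: 0.161
```

Run:
```python
from tool import *
s=bot.read_state();print(s['position'],s['joint_positions'],s['force'], s['position']+s['tcp_rot']@LIP)
im=bot.capture("top");cv2.imwrite("pics/t5.png",cv2.resize(im[110:260,200:400,::-1],None,fx=4,fy=4))
im=bot.capture("side");cv2.imwrite("pics/s5.png",cv2.resize(im[80:270,200:440,::-1],None,fx=3,fy=3))
for t in (4,8,12,16,20,24,26):
    R=Ro.from_euler('y',t,degrees=True).as_matrix();print(t,(np.eye(3)-R)@LIP)
```

```text
[ 0.4476 -0.063   0.2694] [-21.842   24.9457  88.2117  -0.5588  90.8725 -91.2686] [ 0.4806  0.1329 -2.2928] [ 0.5562 -0.1036  0.2029]
4 [-0.0013  0.     -0.0092]
8 [-0.0032  0.     -0.0184]
12 [-0.0057  0.     -0.0274]
16 [-0.0089  0.     -0.0361]
20 [-0.0126  0.     -0.0447]
24 [-0.017   0.     -0.0529]
26 [-0.0194  0.     -0.0569]
```

View pics/t5.png

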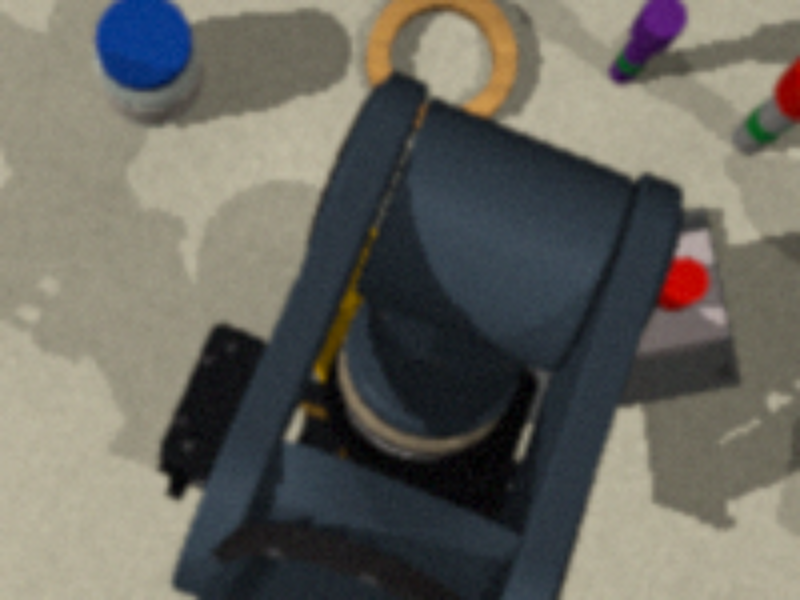

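View pics/s5.png

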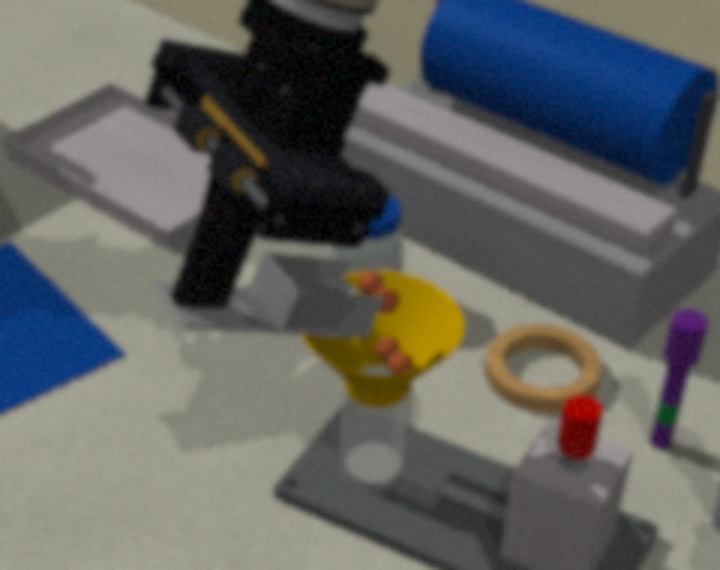

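Call:
{"name": "apply_moves", "arguments": {
  "motion": "-0.0013 0 -0.009 0 4 0 0; -0.003 0 -0.018 0 8 0 0; -0.0057 0 -0.027 0 12 0 0; -0.009 0 -0.036 0 16 0 0; -0.0126 0 -0.0447 0 20 0 0; -0.017 0 -0.053 0 24 0 0; -0.017 0 -0.053 0 24 0 0; -0.017 0 -0.053 0 24 0 0"
}}

```text
time_s: 10.05
position: [0.4814, -0.0762, 0.3109]
tcp_rot: [[-0.627, 0.35, -0.696], [0.235, 0.937, 0.26], [0.743, -0.0, -0.67]]
force: [-0.5, 0.5, -0.8]
opening: 0.156
```

Run:
```python
from tool import *
s=bot.read_state();print(s['position'],s['joint_positions'],s['force'], s['position']+s['tcp_rot']@LIP)
im=bot.capture("side");cv2.imwrite("pics/s6.png",cv2.resize(im[80:270,200:440,::-1],None,fx=3,fy=3))
```

```text
[ 0.4814 -0.0762  0.3109] [-21.6274  37.849   69.0464  -0.9746 121.0583 -91.2538] [-0.4951  0.4522 -0.7918] [ 0.5554 -0.1039  0.2031]
```

View pics/s6.png

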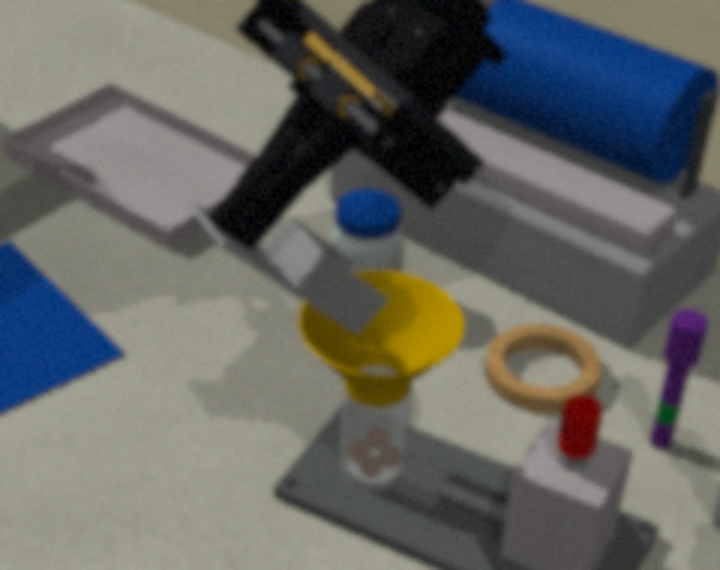

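Run:
```python
from tool import *
for t in range(6,49,6):
    R=Ro.from_euler('y',-t,degrees=True).as_matrix();print(-t,(np.eye(3)-R)@LIP+.03*t/48*np.array([.743,0,-.67]))
```

```text
-6 [0.0035 0.     0.0115]
-12 [0.0055 0.     0.0229]
-18 [0.006  0.     0.0342]
-24 [0.0051 0.     0.0452]
-30 [0.0029 0.     0.0557]
-36 [-0.0007  0.      0.0657]
-42 [-0.0056  0.      0.0749]
-48 [-0.0117  0.      0.0832]
```

Call:
{"name": "apply_moves", "arguments": {
  "motion": "0.0035 0 0.0115 0 -6 0 0; 0.0055 0 0.023 0 -12 0 0; 0.006 0 0.034 0 -18 0 0; 0.005 0 0.045 0 -24 0 0; 0.003 0 0.0557 0 -30 0 0; -0.0007 0 0.0657 0 -36 0 0; -0.0056 0 0.075 0 -42 0 0; -0.0117 0 0.083 0 -48 0 0"
}}

```text
time_s: 11.1
position: [0.43, -0.0571, 0.2474]
tcp_rot: [[-0.937, 0.35, 0.004], [0.35, 0.937, -0.001], [-0.004, -0.0, -1.0]]
force: [-0.9, -0.3, -1.4]
opening: 0.158
```

Run:
```python
from tool import *
s=bot.read_state();print(s['position'],s['joint_positions'],s['opening']*87)
print(rel(np.array([.486,.326,.15]),toolfrom(rot(-84)),s))
```

```text
[ 0.43   -0.0571  0.2474] [-22.3861  13.2688 106.5284   0.005   59.981  -91.8788] 13.723446002026499
(array([0.0822, 0.3784, 0.097 ]), array([ 0.1203,  0.2002, 63.4901]))
```

Call:
{"name": "apply_moves", "arguments": {
  "motion": "0.008 0.03 0 0 0 5 0; 0.02 0.078 0 0 0 13 0; 0.032 0.126 0 0 0 21 0; 0.044 0.175 0 0 0 29.5 0; 0.056 0.225 0.01 0 0 38 0; 0.068 0.28 0.03 0 0 47 0; 0.078 0.335 0.06 0 0 56 0; 0.082 0.378 0.09 0 0 63.5 0"
}}

```text
time_s: 12.1
position: [0.4862, 0.3272, 0.157]
tcp_rot: [[-0.101, 0.995, 0.001], [0.995, 0.101, 0.001], [0.001, 0.001, -1.0]]
force: [-0.6, -0.4, -1.5]
opening: 0.157
```

Run:
```python
from tool import *
im=bot.capture("top");cv2.imwrite("pics/t7.png",cv2.resize(im[165:285,75:215,::-1],None,fx=5,fy=5))
im=bot.capture("side");cv2.imwrite("pics/s7.png",cv2.resize(im[80:240,110:290,::-1],None,fx=4,fy=3.7))
s=bot.read_state();print(s['position'],s['joint_positions'],s['opening']*87)
print(rel(np.array([.486,.326,.0375]),toolfrom(rot(-84)),s))
```

```text
[0.4851 0.3281 0.1539] [23.1088 32.2227 91.4777  0.0947 56.5204 16.9218] 13.81473524030955
(array([-0.0022,  0.0012,  0.1164]), array([-0.2343, -0.0108,  0.1347]))
```

View pics/s7.png

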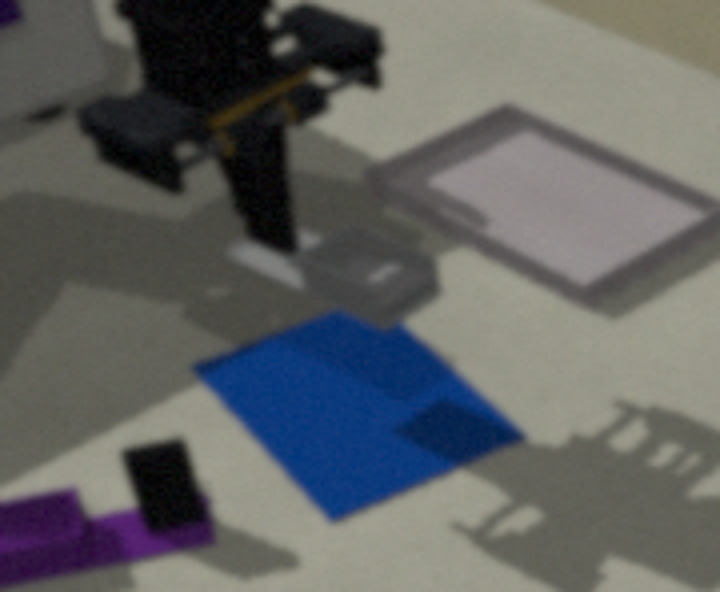

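View pics/t7.png

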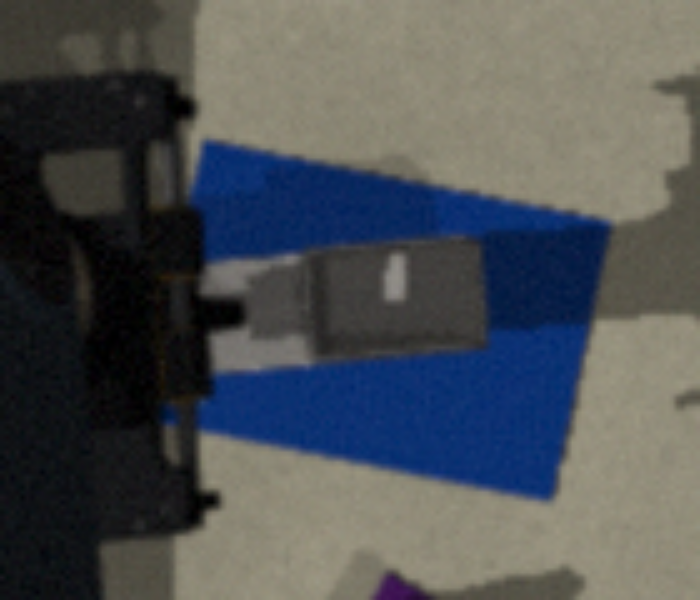

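Call:
{"name": "apply_moves", "arguments": {
  "motion": "-0.001 0.001 0.015 0 0 0 0; -0.003 0.001 0.035 0 0 0 0; -0.006 0.001 0.055 0 0 0 0; -0.008 0.001 0.075 0 0 0 0; -0.01 0.001 0.092 0 0 0 0; -0.01 0.001 0.104 0 0 0 0; -0.01 0.001 0.11 0 0 0 0; -0.01 0.001 0.113 0 0 0 0"
}}

```text
time_s: 13.2
position: [0.4892, 0.3153, 0.0438]
tcp_rot: [[-0.104, 0.995, 0.0], [0.995, 0.104, 0.0], [0.0, 0.0, -1.0]]
force: [0.4, 0.3, -1.9]
opening: 0.158
```

Call:
{"name": "apply_moves", "arguments": {
  "motion": "0 0 0.001 0 0 0 0; 0 0 0.002 0 0 0 0; 0 0 0.003 0 0 0 0; 0 0 0.004 0 0 0 0; 0 0 0.005 0 0 0 0; 0 0 0.0055 0 0 0 0; 0 0 0.0055 0 0 0 0; 0 0 0.0055 0 0 0 0"
}}

```text
time_s: 14.2
position: [0.4891, 0.3152, 0.0383]
tcp_rot: [[-0.104, 0.995, 0.0], [0.995, 0.104, -0.0], [-0.0, 0.0, -1.0]]
force: [-0.6, 0.4, -1.6]
opening: 0.159
```

Call:
{"name": "apply_moves", "arguments": {
  "motion": "0 0 0.0005 0 0 0 0; 0 0 0.001 0 0 0 0; 0 0 0.0015 0 0 0 0; 0 0 0.0015 0 0 0 0; 0 0 0.0015 0 0 0 0.018; 0 0 0.0015 0 0 0 0.03; 0 0 0.0015 0 0 0 0.06; 0 0 0.0015 0 0 0 0.087"
}}

```text
time_s: 15.2
position: [0.489, 0.3152, 0.0366]
tcp_rot: [[-0.104, 0.995, -0.0], [0.995, 0.104, -0.0], [-0.0, -0.0, -1.0]]
force: [-0.2, 0.2, -0.8]
opening: 0.462
```

Call:
{"name": "apply_moves", "arguments": {
  "motion": "0 0 0 0 0 0 0.087; 0 0 0 0 0 0 0.087; 0 0 -0.005 0 0 0 0.087; 0 0 -0.02 0 0 0 0.087; 0 0 -0.05 0 0 0 0.087; 0 0 -0.1 0 0 0 0.087; 0 0 -0.15 0 0 0 0.087; 0 0 -0.19 0 0 0 0.087"
}}

```text
time_s: 16.2
position: [0.4895, 0.3154, 0.2304]
tcp_rot: [[-0.104, 0.995, 0.003], [0.995, 0.104, 0.001], [0.001, 0.003, -1.0]]
force: [1.4, 0.2, -0.3]
opening: 0.997
```

Run:
```python
from tool import *
s=bot.read_state();print(s['position'],s['joint_positions'],s['force'])
im=bot.capture("side");cv2.imwrite("pics/s8.png",cv2.resize(im[130:240,130:270,::-1],None,fx=5,fy=5))
c=bot.get_calibration("wrist");im=bot.capture("wrist");cv2.imwrite("pics/w8.png",im[:,:,::-1])
for fl in(0,1): print(rel(np.array([.600,-.268,.24]),toolfrom(rot(-20),fl),s))
```

```text
[0.4895 0.3154 0.2304] [21.8078 26.3202 88.022   0.0041 65.4595 15.8283] [ 1.3868  0.167  -0.3317]
(array([-0.5918,  0.0492, -0.0101]), array([  0.2019,   0.0545, -64.0221]))
(array([-0.5918,  0.0492, -0.0101]), array([  0.0617,  -0.2286, 115.9777]))
```

View pics/s8.png

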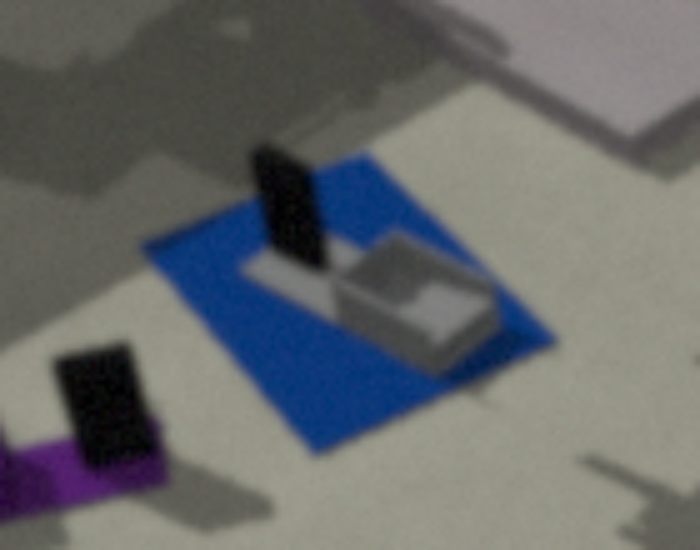

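View pics/w8.png

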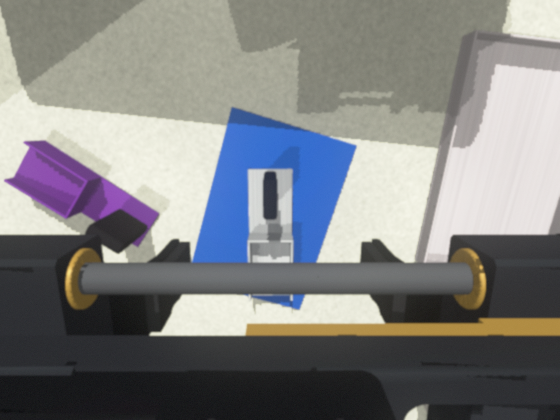

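Run:
```python
from tool import *
s=bot.read_state()
print(rel(np.array([.6054,-.268,.26]),toolfrom(rot(-79)),s))
```

```text
(array([-0.5932,  0.052 , -0.0281]), array([ 0.7063, -0.174 , -5.0096]))
```

Call:
{"name": "apply_moves", "arguments": {
  "motion": "-0.02 0.001 -0.02 0 0 0 0.087; -0.06 0.003 -0.04 0 0 0 0.087; -0.105 0.006 -0.04 0 0 -1 0.087; -0.155 0.01 -0.04 0 0 -1 0.087; -0.21 0.015 -0.035 0 0 -2 0.087; -0.265 0.02 -0.03 0 0 -2 0.087; -0.32 0.026 -0.03 0 0 -3 0.087; -0.375 0.032 -0.03 0 0 -3 0.087"
}}

```text
time_s: 17.3
position: [0.5588, -0.0572, 0.2566]
tcp_rot: [[-0.155, 0.988, -0.002], [0.988, 0.155, 0.0], [0.001, -0.002, -1.0]]
force: [0.6, 1.2, -0.8]
opening: 0.999
```

Call:
{"name": "apply_moves", "arguments": {
  "motion": "-0.055 0.005 0 0 0 0 0.087; -0.105 0.01 0 0 0 -1 0.087; -0.15 0.014 0 0 0 -1 0.087; -0.185 0.017 0 0 0 -2 0.087; -0.208 0.019 0 0 0 -2 0.087; -0.218 0.02 0 0 0 -2 0.087; -0.218 0.02 0 0 0 -2 0.087; -0.218 0.02 0 0 0 -2 0.087"
}}

```text
time_s: 18.3
position: [0.6134, -0.2651, 0.2568]
tcp_rot: [[-0.192, 0.981, -0.001], [0.981, 0.192, 0.001], [0.001, -0.001, -1.0]]
force: [0.1, -0.2, -0.5]
opening: 0.998
```

Run:
```python
from tool import *
s=bot.read_state();print(s['position'],s['joint_positions'],s['tcp_rot'],s['force'])
c=bot.get_calibration("wrist");im=bot.capture("wrist");cv2.imwrite("pics/w9.png",im[:,:,::-1]);np.save("w9.npy",c,allow_pickle=True)
print(rel(np.array([.6054,-.268,.26]),toolfrom(rot(-79)),s))
print(proj(c,[[.6054,-.268,.16],[.6054,-.268,.105]]))
P=T([.5898,-.1898,.1961],[[.033,-.047,.105],[.033,-.113,.105],[-.033,-.113,.105],[-.033,-.047,.105]]);print(proj(c,P))
```

```text
[ 0.6134 -0.2651  0.2568] [-32.9454  31.8562  73.0997   0.024   75.1078 -44.0018] [[-0.1917  0.9815 -0.0007]
 [ 0.9815  0.1917  0.0009]
 [ 0.0011 -0.0005 -1.    ]] [ 0.1461 -0.1608 -0.4515]
(array([-0.0013, -0.0084, -0.0031]), array([-0.0298, -0.061 ,  0.0503]))
[[266.061  214.4914]
 [267.6221 199.8894]]
[[302.7561 165.2952]
 [301.6625 233.089 ]
 [234.083  233.3085]
 [231.7213 165.551 ]]
```

View pics/w9.png

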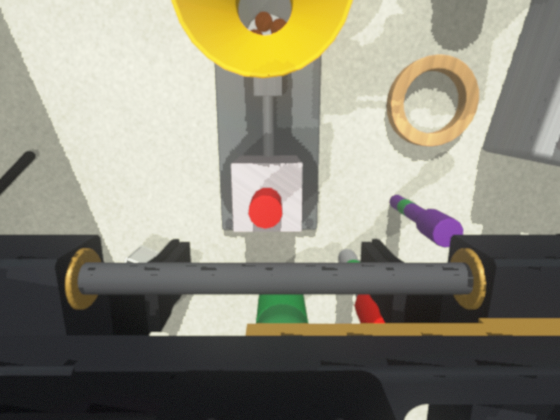

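Run:
```python
import cv2
t=cv2.imread("pics/w9.png")
cv2.imwrite("pics/c9.png",cv2.resize(t[150:250,210:325],None,fx=6,fy=6,interpolation=cv2.INTER_CUBIC))
```

```text
(no output)
```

View pics/c9.png

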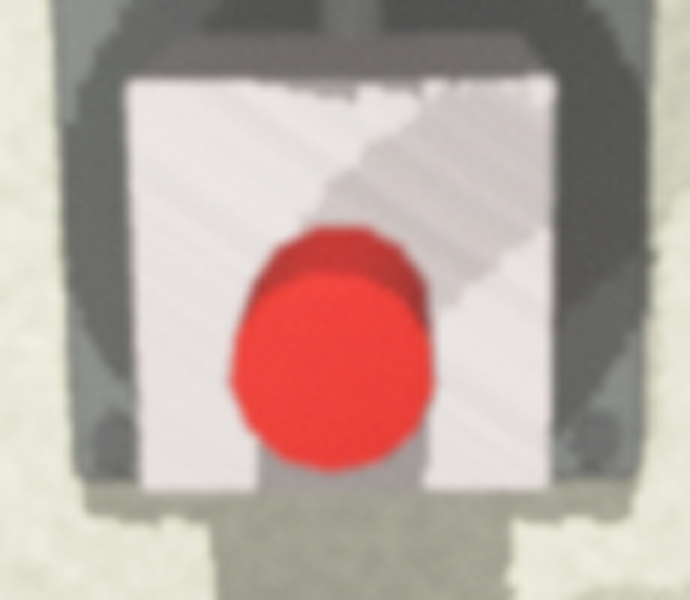

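Run:
```python
from tool import *
c=np.load("w9.npy",allow_pickle=True).item()
U=lambda p:u(p,6,6,210,150)
k=back(c,U((333,370)),.16);print("knob",k)
obs=[(c,[x,y,.105],U(q)) for x,y,q in((.033,-.047,(555,75)),(.033,-.113,(550,490)),(-.033,-.113,(140,490)),(-.033,-.047,(127,78)))]
f=fit(obs,[.59,-.19,.196],0);print(f.x,T(f.x,[0,-.08,.105]),f.fun)
s=bot.read_state()
K=(k+T(f.x,[0,-.08,.105])[0])/2;print(K)
for kk in (k,T(f.x,[0,-.08,.105])[0]): print(rel(np.array([kk[0],kk[1],.1213]),toolfrom(rot(-79)),s))
```

```text
knob [ 0.6041 -0.2655  0.16  ]
[ 0.5886 -0.1875  0.1962] [[ 0.6042 -0.266   0.105 ]] [-0.0875  0.53   -0.3077 -0.5881  0.323  -0.3626  0.075   0.2927]
[ 0.6042 -0.2658  0.1325]
(array([ 0.0013, -0.0093,  0.1356]), array([-0.0228, -0.0451,  0.0621]))
(array([ 0.0008, -0.0093,  0.1356]), array([-0.0228, -0.0451,  0.0621]))
```

Call:
{"name": "apply_moves", "arguments": {
  "motion": "0.0005 -0.003 0.015 0 0 0 0.087; 0.001 -0.006 0.035 0 0 0 0.087; 0.001 -0.009 0.055 0 0 0 0.087; 0.001 -0.009 0.07 0 0 0 0.087; 0.001 -0.009 0.077 0 0 0 0.087; 0.001 -0.009 0.08 0 0 0 0.087; 0.001 -0.009 0.08 0 0 0 0.087; 0.001 -0.009 0.08 0 0 0 0.087"
}}

```text
time_s: 19.35
position: [0.6051, -0.2676, 0.1775]
tcp_rot: [[-0.19, 0.982, 0.001], [0.982, 0.19, -0.001], [-0.001, 0.001, -1.0]]
force: [0.2, 0.4, 0.1]
opening: 0.998
```

Run:
```python
from tool import *
s=bot.read_state();print(s['position'],s['force'])
c=bot.get_calibration("wrist");im=bot.capture("wrist");cv2.imwrite("pics/w10.png",im[:,:,::-1]);np.save("w10.npy",c,allow_pickle=True)
cv2.imwrite("pics/c10.png",cv2.resize(im[140:265,200:340,::-1],None,fx=4.8,fy=4.8,interpolation=cv2.INTER_CUBIC))
print(s['tcp_rot'])
```

```text
[ 0.6051 -0.2676  0.1775] [0.2161 0.3548 0.0649]
[[-0.1905  0.9817  0.0012]
 [ 0.9817  0.1905 -0.0008]
 [-0.001   0.001  -1.    ]]
```

View pics/c10.png

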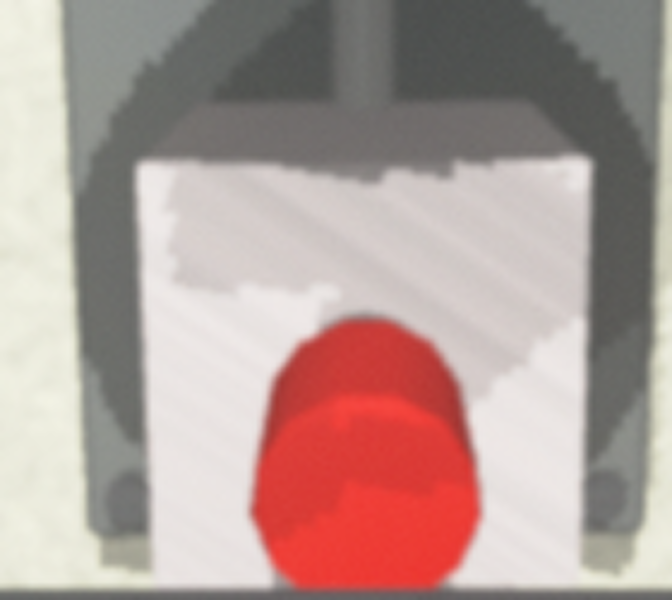

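Run:
```python
from tool import *
c=np.load("w10.npy",allow_pickle=True).item()
U=lambda p:u(p,4.8,4.8,200,140)
s=bot.read_state()
k=back(c,U((366,511)),.16);print("knob",k)
obs=[(c,[x,y,.105],U(q)) for x,y,q in((.033,-.047,(590,158)),(-.033,-.047,(138,158)))]+[(c,[-.033,-.1,.105],U((152,540)))][:0]
f=fit(obs,[.5886,-.1875,.196],0);b=T(f.x,[0,-.08,.105])[0];print(f.x,b)
for kk in(k,b):print(rel(np.array([kk[0],kk[1],.1213]),toolfrom(rot(-79)),s))
print(337*.028/ (230/4.8))
```

```text
knob [ 0.6043 -0.2668  0.16  ]
[ 0.5887 -0.187   0.1911] [ 0.6039 -0.2656  0.105 ]
(array([ 0.001 , -0.0007,  0.0562]), array([ 0.056 ,  0.0533, -0.0197]))
(array([ 0.0022, -0.0009,  0.0562]), array([ 0.056 ,  0.0533, -0.0197]))
0.19692521739130434
```

Call:
{"name": "apply_moves", "arguments": {
  "motion": "0.001 -0.0008 0.012 0 0 0 0.087; 0.0013 -0.0008 0.027 0 0 0 0.087; 0.0013 -0.0008 0.042 0 0 0 0.087; 0.0013 -0.0008 0.051 0 0 0 0.07; 0.0013 -0.0008 0.055 0 0 0 0.05; 0.0013 -0.0008 0.055 0 0 0 0.04; 0.0013 -0.0008 0.055 0 0 0 0.036; 0.0013 -0.0008 0.055 0 0 0 0.034"
}}

```text
time_s: 20.4
position: [0.604, -0.2664, 0.1225]
tcp_rot: [[-0.19, 0.982, 0.001], [0.982, 0.19, -0.001], [-0.001, 0.001, -1.0]]
force: [1.1, 0.7, 0.3]
opening: 0.519
```

Run:
```python
from tool import *
s=bot.read_state();print(s['position'],s['force'],s['tcp_rot'].T@s['force'],s['opening']*87)
c=bot.get_calibration("wrist");im=bot.capture("wrist");cv2.imwrite("pics/w11.png",cv2.resize(im[130:300,170:380,::-1],None,fx=3.5,fy=3.5))
im=bot.capture("side");cv2.imwrite("pics/s11.png",cv2.resize(im[140:270,320:450,::-1],None,fx=4.5,fy=4.5))
```

```text
[ 0.604  -0.2664  0.1225] [1.0509 0.7058 0.2854] [ 0.4925  1.1664 -0.2848] 45.154937584327065
```

View pics/w11.png

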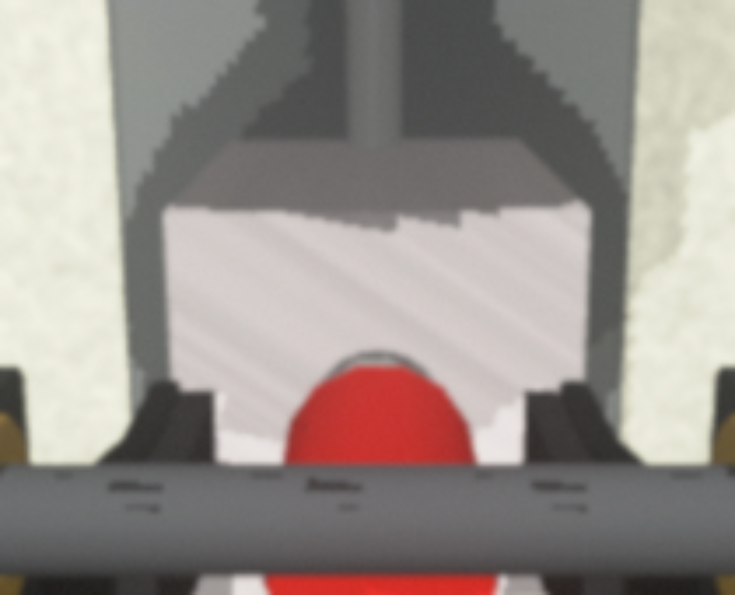

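View pics/s11.png

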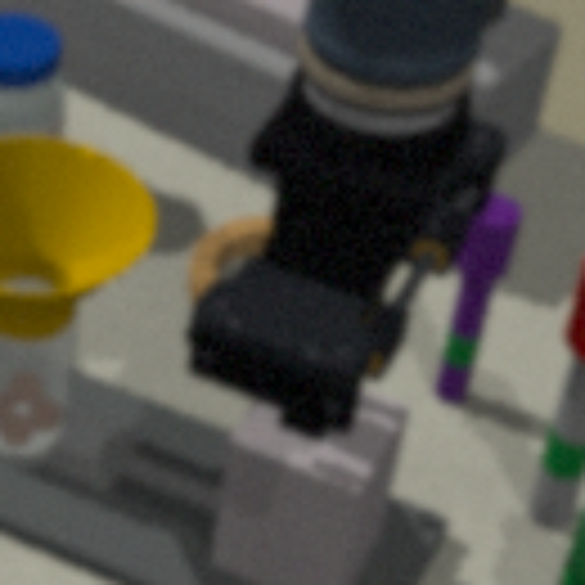

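Call:
{"name": "apply_moves", "arguments": {
  "motion": "0 0.0005 0 0 0 0 0.034; 0 0.001 0 0 0 0 0.034; 0 0.0014 0 0 0 0 0.034; 0 0.0014 0 0 0 0 0.034; 0 0.0014 0 0 0 0 0.034; 0 0.0014 0 0 0 0 0.034; 0 0.0014 0 0 0 0 0.034; 0 0.0014 0 0 0 0 0.034"
}}

```text
time_s: 21.5
position: [0.605, -0.266, 0.1218]
tcp_rot: [[-0.19, 0.982, -0.0], [0.982, 0.19, 0.0], [0.0, -0.0, -1.0]]
force: [1.2, 0.1, 0.1]
opening: 0.391
```

Run:
```python
from tool import *
s=bot.read_state();print(s['position'],s['force'],s['tcp_rot'].T@s['force'],s['opening']*87)
c=bot.get_calibration("wrist");im=bot.capture("wrist");cv2.imwrite("pics/w12.png",cv2.resize(im[190:310,210:340,::-1],None,fx=5,fy=5))
```

```text
[ 0.605  -0.266   0.1218] [1.2001 0.1109 0.0539] [-0.1196  1.1992 -0.054 ] 34.00543582947564
```

View pics/w12.png

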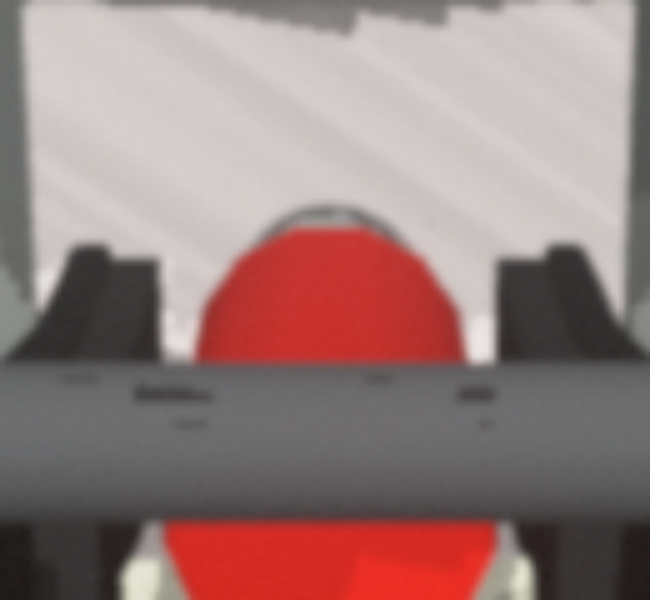

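Call:
{"name": "apply_moves", "arguments": {
  "motion": "0 0.0003 0 0 0 0 0.034; 0 0.0003 0 0 0 0 0.033; 0 0.0003 0 0 0 0 0.032; 0 0.0003 0 0 0 0 0.031; 0 0.0003 0 0 0 0 0.030; 0 0.0003 0 0 0 0 0.0295; 0 0.0003 0 0 0 0 0.029; 0 0.0003 0 0 0 0 0.0285"
}}

```text
time_s: 22.55
position: [0.6053, -0.2659, 0.1218]
tcp_rot: [[-0.191, 0.982, -0.0], [0.982, 0.191, -0.0], [-0.0, -0.0, -1.0]]
force: [-0.5, 0.4, 0.1]
opening: 0.333
```

Call:
{"name": "apply_moves", "arguments": {
  "motion": "0 0 0 0 0 0 0.028; 0 0 0 0 0 0 0.0275; 0 0 0 0 0 0 0.026; 0 0 0 0 0 0 0.02; 0 0 0 0 0 0 0.01; 0 0 0 0 0 0 0; 0 0 0 0 0 0 0; 0 0 0 0 0 0 0"
}}

```text
time_s: 23.55
position: [0.6053, -0.2659, 0.1218]
tcp_rot: [[-0.19, 0.982, -0.0], [0.982, 0.19, -0.0], [-0.0, -0.0, -1.0]]
force: [-0.6, -0.6, 0.2]
opening: 0.31
```

Run:
```python
from tool import *
s=bot.read_state();print(s['position'],s['force'],s['tcp_rot'].T@s['force'],s['tcp_rot'].T@s['moment'],s['opening']*87)
```

```text
[ 0.6053 -0.2659  0.1218] [-0.625  -0.5822  0.2374] [-0.4525 -0.7244 -0.2374] [ 0.0613 -0.0166 -0.0122] 27.01281939695502
```

Call:
{"name": "apply_moves", "arguments": {
  "motion": "0 0 -0.0005 0 0 0 0; 0 0 -0.001 0 0 0 0; 0 0 -0.002 0 0 0 0; 0 0 -0.003 0 0 0 0; 0 0 -0.0045 0 0 0 0; 0 0 -0.006 0 0 0 0; 0 0 -0.0075 0 0 0 0; 0 0 -0.008 0 0 0 0"
}}

```text
time_s: 24.55
position: [0.6054, -0.2659, 0.13]
tcp_rot: [[-0.19, 0.982, 0.0], [0.982, 0.19, -0.0], [-0.0, 0.0, -1.0]]
force: [0.3, 0.4, -2.6]
opening: 0.314
```

Run:
```python
from tool import *
s=bot.read_state();print(s['position'],s['force'],s['tcp_rot'].T@s['force'],s['tcp_rot'].T@s['moment'],s['opening']*87)
```

```text
[ 0.6054 -0.2659  0.13  ] [ 0.2839  0.3773 -2.6011] [0.3168 0.35   2.6011] [ 0.0817 -0.0297  0.0078] 27.34332815756219
```

Force shows just the rod's weight (~2.6 N) and no side load; continuing.

Call:
{"name": "apply_moves", "arguments": {
  "motion": "0 0 -0.0015 0 0 0 0; 0 0 -0.003 0 0 0 0; 0 0 -0.005 0 0 0 0; 0 0 -0.007 0 0 0 0; 0 0 -0.009 0 0 0 0; 0 0 -0.011 0 0 0 0; 0 0 -0.0125 0 0 0 0; 0 0 -0.013 0 0 0 0"
}}

```text
time_s: 25.55
position: [0.6054, -0.2659, 0.143]
tcp_rot: [[-0.19, 0.982, 0.0], [0.982, 0.19, -0.0], [-0.0, 0.0, -1.0]]
force: [0.1, -0.9, -1.7]
opening: 0.314
```

Call:
{"name": "apply_moves", "arguments": {
  "motion": "0 0 -0.0015 0 0 0 0; 0 0 -0.004 0 0 0 0; 0 0 -0.007 0 0 0 0; 0 0 -0.01 0 0 0 0; 0 0 -0.013 0 0 0 0; 0 0 -0.016 0 0 0 0; 0 0 -0.0175 0 0 0 0; 0 0 -0.018 0 0 0 0"
}}

```text
time_s: 26.55
position: [0.6054, -0.2659, 0.1609]
tcp_rot: [[-0.19, 0.982, 0.0], [0.982, 0.19, -0.0], [-0.0, 0.0, -1.0]]
force: [-0.5, -0.0, -2.0]
opening: 0.313
```

Run:
```python
from tool import *
s=bot.read_state();print(s['position'],s['force'],s['tcp_rot'].T@s['moment'],s['opening']*87)
im=bot.capture("side");cv2.imwrite("pics/s13.png",cv2.resize(im[140:270,300:450,::-1],None,fx=4.5,fy=4.5,interpolation=cv2.INTER_CUBIC));cv2.imwrite("pics/s13f.png",im[:,:,::-1])
im=bot.capture("wrist");cv2.imwrite("pics/w13.png",im[:,:,::-1])
im=bot.capture("top");cv2.imwrite("pics/t13.png",im[:,:,::-1])
```

```text
[ 0.6054 -0.2659  0.1609] [-0.5234 -0.0154 -1.9959] [ 0.0939 -0.0849  0.0515] 27.26207262959304
```

View pics/s13.png

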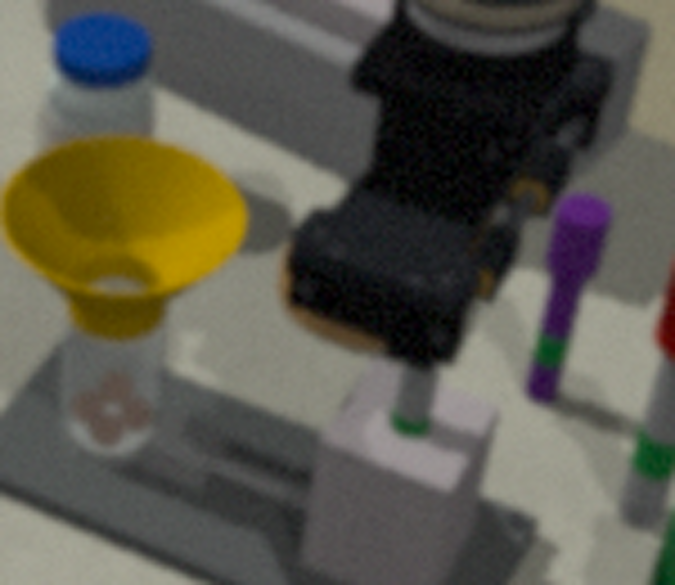

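View pics/w13.png

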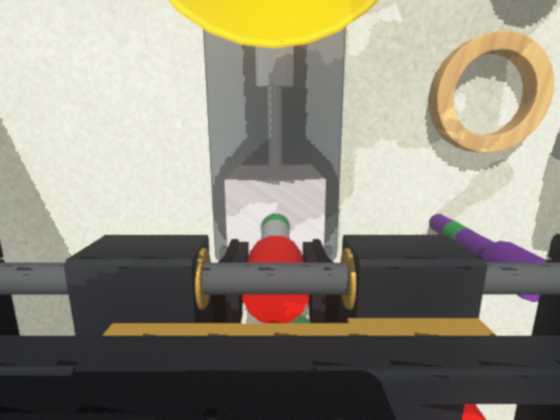

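View pics/t13.png

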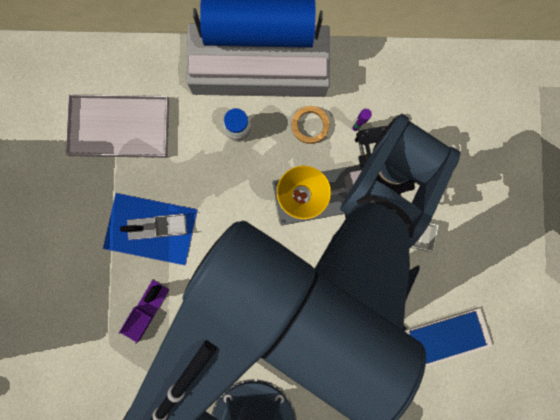

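Call:
{"name": "apply_moves", "arguments": {
  "motion": "0 0 0 0 0 0 0; 0 0 0 0 0 0 0; 0 0 0 0 0 0 0; 0 0 0 0 0 0 0; 0 0 0 0 0 0 0; 0 0 0 0 0 0 0; 0 0 0 0 0 0 0; 0 0 0 0 0 0 0"
}}

```text
time_s: 27.7
position: [0.6053, -0.2659, 0.1608]
tcp_rot: [[-0.19, 0.982, -0.0], [0.982, 0.19, -0.0], [-0.0, -0.0, -1.0]]
force: [-0.4, 0.0, -2.4]
opening: 0.313
```

Run:
```python
from tool import *
s=bot.read_state();print(s['position'],s['force'],s['opening']*87)
im=bot.capture("side");cv2.imwrite("pics/s14.png",cv2.resize(im[190:270,360:430,::-1],None,fx=7,fy=7,interpolation=cv2.INTER_CUBIC))
```

```text
[ 0.6053 -0.2659  0.1608] [-0.4493  0.0244 -2.3958] 27.264271440223137
```

View pics/s14.png

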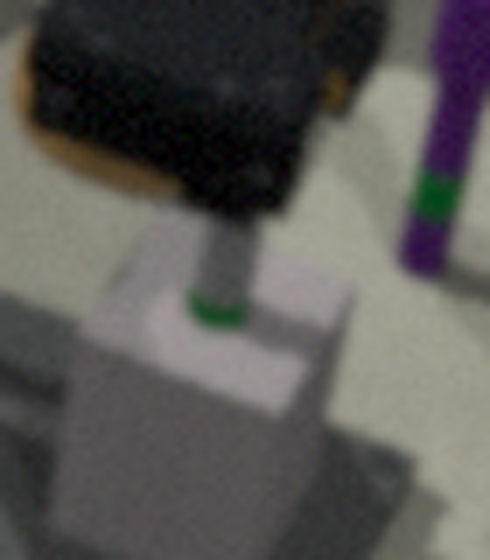

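```bash
python3 -c "
from rig import bot
print(bot.hand_in())"
```

```text
the job is handed in; nothing more can be done
None
```

I finished the job and handed it in with the rod still held. The clock read about 28 s of the 67 s allowed, and `hand_in()` gave no verdict.

- **Balls:** I tilted the steel scoop to about 48° over the funnel. The side picture afterwards shows all four balls at the bottom of the clear tube.
- **Scoop:** I set the empty scoop back on the blue pad and let go. In the pictures it lies flat; I estimate its origin about 57 mm from the pad's centre, within the 90 mm limit.
- **Rod:** I took the smaller red knob, on the rod in the doser's block, and drew it 39 mm straight up. The wrist force was about 2.4 N, which is the rod's own weight, with side forces under 1 N. About 9 mm of the green band shows above the block, and the tool is vertical.
- **Bystanders:** I commanded no contact with any of them, and the last top picture shows nothing visibly moved. The arm hid part of that view, including the spray bottle, and I did not measure how far anything had moved.

Two checks disagreed:

- **Knob position:** The calibrated wrist-camera estimate of the knob was about 2 mm off from the midpoint between the fingers as seen in the picture. I used the finger midpoint and re-centred before closing.
- **Finger opening:** With the rod gripped, the opening reads 27.3 mm on a knob listed as 28 mm. It stayed steady, so I saw no sign of slipping.

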